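# Reset the fume hood alarm with its key

### The arm

A 6-joint arm with a two-finger parallel gripper is mounted at the origin on the work surface. World frame = base frame: x ahead of the robot, y to its left, z up, the work surface at z = 0. Lengths are in m, angles in degrees, forces in N, time in s.
With the tool pointing down it reaches from about 0.3 to 1 m from the base axis. Payload 5.1 kg.
Tool frame: the origin (TCP) lies at the very end of the fingers, on their centre line; the grasp point (between the pads) lies env.grip_point_offset behind it (env.grip_point_offset is the distance from the TCP to the grasp point, in m); z points along the fingers, y is the line along which they close (so a half turn about z gives the same grasp; the last joint's range is limited). The gripper opens to 95 mm and grips with 3 to 60 N. Pads are 20 mm wide; open, the fingers measure 119 mm over their backs; the gripper's body (75 mm by 180 mm) begins 59 mm behind the grasp point.
Start: joints at [-69.19, 7.093, 94.555, -0, 78.352, -4.733], TCP at [0.28, -0.586, 0.194] pointing down, gripper open.
Joint ranges: [-149.61, 149.61], [-58.7, 133.49], [1.44, 155.28], [-77.14, 257.14], [18.33, 153.61], [-166.67, 166.67]. Speed limits (degrees/s): [147.25, 147.25, 180, 180, 180, 180].

### API

Orientations are given as a 3x3 rotation matrix whose columns are the frame's x, y, z axes.
In Python, from plant import env gives the robot as it stands.
- The arm moves only by the shell command python3 -m handwheel 'ROWS' [OPENING] [FORCE]. ROWS is JSON, one flat list of numbers, 6 for each row, row after row: the shift along the tool's x, y, z in m, then the turn, a rotation vector about the tool's x, y, z in rad. In form: [tx, ty, tz, wx, wy, wz, tx, ty, tz, wx, wy, wz, ...]. A call has 1 to 10 rows; each row is the pose to reach, as a shift and turn from the pose commanded when the call began, along the tool's axes at that moment; what a row does not reach only later rows make up. A row lasts 1/12 s, in which the tool goes at most 41.7 mm and 7.16 degrees, less where a joint would pass 70% of its speed; a pose out of reach is approached as far as the arm can. A call with a gripper value outside its range is refused whole. OPENING is the opening, from -1 (shut) to 1 (fully open), set as the call begins (- or left out, the last holds). The fingers move at their own pace and stop on an object; FORCE is the grip in N (left out, the last holds). Time passes only in rows, so rows that repeat a pose let the fingers close. It gives the time, the measured TCP pose, the force, the opening and the grip force at its end, in the units of the state.
- env.state(): the state, without advancing time (a new reading comes with each control period).
- env.snapshot(name): name is "scene" or "side" or "wrist"; returns the picture (400x640x3 uint8, red, green, blue); there is no depth.
- env.camera_params(name): a dict with "fx", "fy", "cx", "cy" (pixels), "T" (4x4, takes a point from camera to world coordinates). Camera axes: x right, y down, z forward; pixel columns grow to the right and rows downward; lengths in m; the calibration is good to about 2 mm. The wrist camera is an equidistant fisheye: a pixel r from the principal point sees the ray r / f radians off the axis. A picture is of the moment at which its call begins: read the wrist's pose just before it. camera_params takes no time and is no camera call; for the wrist camera it gives the pose at the moment of the call.
- env.hand_in(): hands the job in; it is judged then, once.
Trained networks look in the newest picture that a camera, given by its name, has taken for a name from the list of things; names that differ only in an ending like _2 or _b are one class to them, and where a whole thing is asked for, a point or a joint stands for the part that bears it (a point fixed in the world has none). Each returns a list of dicts, best first, with "confidence" (0 to 1); they miss things now and then, are a little off and sometimes report something else, mostly with a low value. They report only what shows in the picture. A call takes as long as a camera call. They do not tell look-alikes from the thing itself.
- env.boxes_of(camera, thing): "xyz" ([x, y, z] in m, in the coordinates of the camera as it stood for that picture, good to about 4 mm: the middle of the surface that is visible of it).
- env.trace(camera, thing): "pixels" (400x640 bool, what is visible of it).
The state is a dict: "clock": time; "q": joint angles; "joint_velocities": joint speeds; "joint_efforts": joint torques, N m; "tcp_pos": TCP position; "tool_rot": TCP orientation; "contact_force": force on the tool from outside, world axes, zero at the start; "wrist_torque": the same for the moment, N m; "finger_gap": opening from 0.0 (shut) to 1.0 (fully open); "gripper_force": force on a finger pad.
Only numpy, scipy, OpenCV 4.12 (cv2) and the standard library are available. Lean on these libraries where they do the work, as an engineer would, in place of code of your own. Each camera call takes 0.05 s, during which the arm holds its last target. There are 200 camera calls.

### The job

Reset the fume hood's airflow alarm: take the red key from its cork block, insert it fully into the keyhole of the grey alarm box, turn it clockwise (seen from above) until it bears firmly against its stop, then turn it back home and withdraw it. Work gently, without forcing the key in the lock, stand it back in its cork block pushed down to the pocket floor, let go, and leave the glassware, bottle and vial where they are.

Things in the scene. Friction and masses are not known exactly. Their poses are not given: they have to be found in the camera images.
- key: Loose key, 35 to 70 g, upright in the cork block. Origin: centre of the flat tip; z up the shank. Steel shank 9 mm in diameter, tip tapered, z = 0 to 44 mm. At its foot a flat bit, 5 mm thick along y, reaches 18 mm from the axis on the +x side only, z = 0 to 9 mm. Red bow (grip plate), z = 42 to 76 mm, 32 mm wide along x, 10 mm thick along y: pinch across y. White tab on the bow's +x half.
- lock: Grey alarm box fixed to the bench, 110 mm along x, 100 along y, 60 high; origin under the keyhole's axis, on the bench. Brass plate around the keyhole; a short red line on its +x side is the home mark, to which the bit points at home. Two 4 mm high lamps in the +x corners. More than 40 N between key and box (all contacts added up, wedging included) damages the lock.
- keyhole (a point): On the keyhole's axis in the top face of the box (60 mm above the bench), axes as the lock's. Hole: an 11 mm square around the axis for the shank, with a slot 7 mm wide to 19.5 mm from the axis on the +x side for the bit. No lead-in. The top is 10 mm thick, hollow below, where the bit can turn; the key comes out only within a few degrees of home.
- lock_floor (a point): On the keyhole's axis on the plug's floor, 26 mm below the top of the box, axes as the lock's. The key's tip rests here when fully inserted; the bow's underside is then 16 mm above the top.
- plug (a joint): Turn of the lock's plug, rad: 0 at home, growing clockwise seen from above. Its two lugs hold the bit with 1 mm play either side; it lags about 0.1 rad behind the key; a spring of 0.02 to 0.05 N m drives it home. The key turns by 35 to 85 degrees, different each time, until its bit meets a rigid hidden stop: bear on it with about 0.1 N m (5 N or more at the bit); over 18 N damages it.
- block: Cork key block fixed to the bench, 75 mm along x, 65 along y, 36 high, origin at the centre of its underside, under the axis of the standing key. Pocket in its top: from 6.5 mm behind this axis (-x) to 20 mm ahead of it (+x, for the bit), 12 mm wide along y, 28 mm deep.
- pocket_floor (a point): Point on the floor of the cork block's pocket where the centre of the key's tip stands (8 mm above the bench), axes as the block's.
- reagent_bottle: Loose amber bottle with blue cap, 68 mm in diameter, 100 mm high, origin under its centre. Leave alone.
- vial: Loose white vial with red cap, 28 mm in diameter, 52 mm high, origin under its centre. Leave alone.
- flask: Loose glass flask on a cork ring, 86 mm in diameter, 100 mm high, origin under its centre. Leave alone.
There are look-alikes about, which are no part of the job. There is more than one size of the key; the job needs the smallest.

How it is judged:
By the outcome, as a careful person would: the job done as asked, in the order asked, and still so for the second after the job is handed in, with the robot touching nothing.
It also fails if it takes over 72 s, if anything falls off the work surface, if the arm or the gripper's body presses on something with over 40 N, if the wrist force passes 120 N, or if a joint passes its speed limit or range.

## Working session

There is one attempt and no reset: what is moved stays moved. The work goes in short steps, Python scripts to look and compute and a shell command to move; the robot and the scene stay as the last step left them, time stands still between calls to the robot, and variables do not carry over. Pictures are saved under pics/ and viewed, at most 10 in all, crops included, and the job is handed in when it is done.

```bash
ls; mkdir -p pics
cat > h.py <<'E'
import numpy as np, cv2
from plant import env
def save(a,n): cv2.imwrite('pics/'+n,a[:,:,::-1])
E
python3 - <<'E'
from h import *
print(env.grip_point_offset, env.state())
a=env.snapshot("scene");save(a,'scene.png')
for t in ["key","lock","block","reagent_bottle","vial","flask"]:
    T=env.camera_params("scene")["T"]
    for d in env.boxes_of("scene",t): 
        p=T@np.r_[d["xyz"],1]; print(t,round(d["confidence"],2),p[:3].round(3))
b=env.snapshot("side");save(b,'side.png')
for t in ["key","lock","block"]:
    T=env.camera_params("side")["T"]
    for d in env.boxes_of("side",t): 
        p=T@np.r_[d["xyz"],1]; print('side',t,round(d["confidence"],2),p[:3].round(3))
E
```

```text
pics
0.0188 {'clock': 0.0, 'q': array([-6.91905330e+01,  7.13318943e+00,  9.46327031e+01, -8.27724782e-04,
        7.83525705e+01, -4.73455220e+00]), 'joint_velocities': array([-0.07690784,  0.01788746, -0.04678959,  0.02665108, -0.0349252 ,
       -0.02061574]), 'joint_efforts': array([ 4.32985598e-04, -4.17614257e+01, -3.59930420e+01,  7.75968027e-02,
        4.94157162e-02, -1.69798914e-04]), 'tcp_pos': array([ 0.27999006, -0.58584997,  0.19280479]), 'tool_rot': array([[ 9.02253059e-01,  4.31206282e-01, -7.47753386e-04],
       [ 4.31206902e-01, -9.02251014e-01,  1.92766818e-03],
       [ 1.56561380e-04, -2.06168094e-03, -9.99997862e-01]]), 'contact_force': array([ 0.40671988, -0.12975147,  0.53855268]), 'wrist_torque': array([-0.02095159,  0.01750822, -0.00057254]), 'gripper_force': 0.0, 'finger_gap': 0.9975833359097104}
key 0.78 [0.421 0.088 0.079]
key 0.69 [0.625 0.119 0.079]
key 0.38 [ 0.566 -0.175  0.058]
lock 0.86 [ 0.566 -0.168  0.055]
block 0.96 [0.518 0.124 0.033]
reagent_bottle 0.74 [0.641 0.317 0.06 ]
flask 0.59 [ 0.615 -0.344  0.05 ]
side key 0.92 [0.612 0.125 0.079]
side key 0.81 [0.409 0.098 0.078]
side key 0.47 [0.51  0.136 0.068]
```

View pics/scene.png

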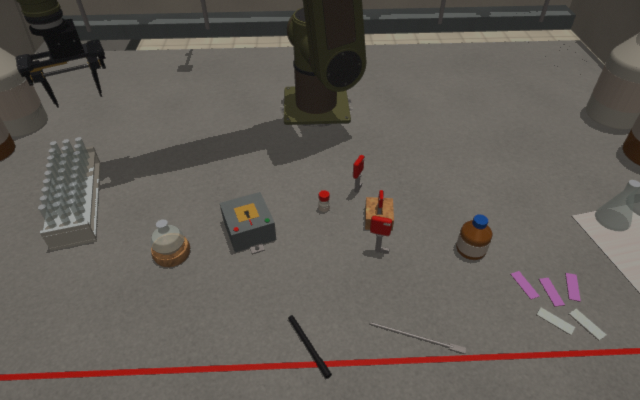

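View pics/side.png

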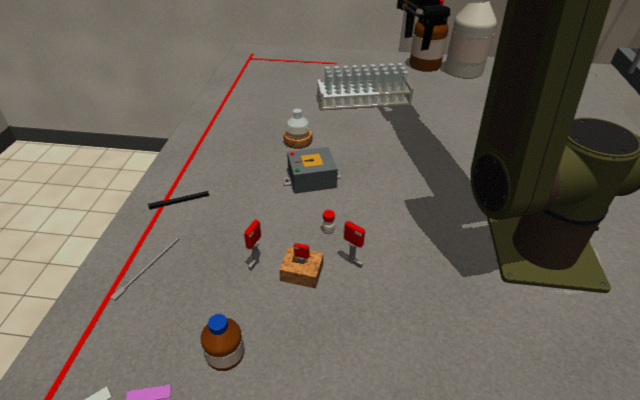

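Key candidates in the scene view: (358,167) stands free on the bench, (382,225) stands free on the bench, and (380,199) is the smaller one in the cork block. I choose the one in the block. The lock is at (247,220) and the vial at (324,200). Next I go above the lock with the wrist camera.

```bash
python3 -m handwheel '[0.437,-0.252,-0.055,0,0,0,0.437,-0.252,-0.055,0,0,0,0.437,-0.252,-0.055,0,0,0,0.437,-0.252,-0.055,0,0,0,0.437,-0.252,-0.055,0,0,0,0.437,-0.252,-0.055,0,0,0,0.437,-0.252,-0.055,0,0,0,0.437,-0.252,-0.055,0,0,0,0.437,-0.252,-0.055,0,0,0,0.437,-0.252,-0.055,0,0,0]' 1
python3 - <<'E'
from h import *
s=env.state();R=s["tool_rot"];p=s["tcp_pos"]
c=env.camera_params("wrist");T=c["T"];print({k:c[k] for k in c if k!='T'})
print(p.round(3)); print("cam in tool",(R.T@(T[:3,3]-p)).round(4),"\n",(R.T@T[:3,:3]).round(3))
d=np.array([0.566,-0.17,0.25])-p;print((R.T@d).round(3))
save(env.snapshot("wrist"),'w1.png')
E
```

```text
clock: 1.38
tcp_pos: [0.5156, -0.2432, 0.2398]
tool_rot: [[0.902, 0.431, 0.001], [0.431, -0.902, -0.0], [0.0, 0.001, -1.0]]
contact_force: [0.8, -0.4, 0.0]
finger_gap: 1.0
gripper_force: 0.0
{'fx': 309.70691628693146, 'fy': 309.70691628693146, 'cx': 315.0386619777528, 'cy': 194.99155705518737}
[ 0.516 -0.243  0.24 ]
cam in tool [ 0.0755  0.0004 -0.1908] 
 [[ 0.    -0.964 -0.267]
 [ 1.     0.001 -0.001]
 [ 0.001 -0.267  0.964]]
[ 0.077 -0.044 -0.01 ]
```

View pics/w1.png

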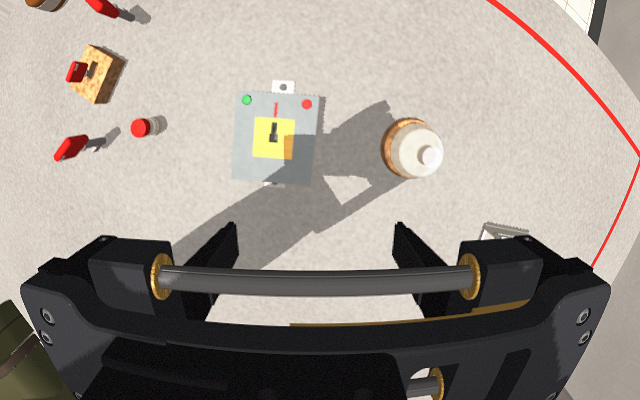

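The wrist view shows the lock at (277,138) with its slot and red home mark pointing up (tool +x), the vial at (140,127), the block with the small key at (97,72), and the larger keys at (72,148) and (103,5). I rectify this onto the known planes to measure.

```bash
cat >> h.py <<'E'
def proj(P,c):
    T=c["T"];q=(np.asarray(P)-T[:3,3])@T[:3,:3]
    rho=np.hypot(q[...,0],q[...,1]);th=np.arctan2(rho,q[...,2]);k=c["fx"]*th/np.maximum(rho,1e-9)
    return np.stack([c["cx"]+k*q[...,0],c["cy"]+k*q[...,1]],-1)
def rect(img,c,cen,yaw,z,half=0.05,res=0.0002):
    """top-down picture of plane z: columns = local x, rows = -local y"""
    n=int(2*half/res);g=(np.arange(n)+.5)*res-half
    X,Y=np.meshgrid(g,-g);cy,sy=np.cos(yaw),np.sin(yaw)
    P=np.stack([cen[0]+cy*X-sy*Y,cen[1]+sy*X+cy*Y,np.full_like(X,z)],-1)
    m=proj(P,c).astype(np.float32)
    return cv2.remap(img,m[...,0],m[...,1],cv2.INTER_CUBIC)
def wshot():
    c=env.camera_params("wrist");s=env.state();return env.snapshot("wrist"),c,s
def move_to(p,yaw,s=None):
    "tool-frame shift and turn (mm, rad) from the current pose to TCP p, tool x at yaw, z down"
    s=s or env.state();R=s["tool_rot"];cy,sy=np.cos(yaw),np.sin(yaw)
    Rt=np.array([[cy,sy,0],[sy,-cy,0],[0,0,-1]])
    return (R.T@(np.asarray(p)-s["tcp_pos"])).round(4), cv2.Rodrigues(R.T@Rt)[0].ravel().round(4)
E
python3 - <<'E'
from h import *
img=cv2.imread('pics/w1.png')[:,:,::-1].copy();c=env.camera_params("wrist")
yaw=np.arctan2(.431,.902)
a=rect(img,c,(0.57,-0.165),yaw,0.06,0.09,0.0004)
b=rect(img,c,(0.515,0.13),yaw,0.036,0.09,0.0004)
save(np.hstack([a[:,:400],b[:,:400]]) if 0 else cv2.resize(np.hstack([a,b]),(800,400)),'r1.png')
print(env.state()["q"].round(1))
E
```

```text
[-30.1  -4.4 101.8   0.3  82.5  34. ]
```

View pics/r1.png

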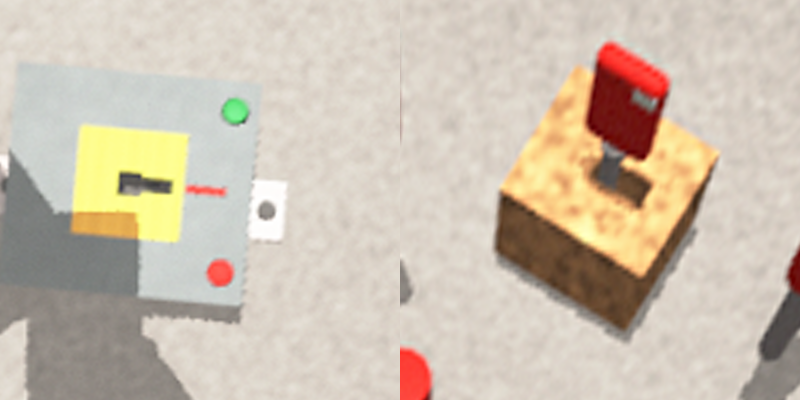

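Run:
```python
from h import *
print(move_to((0.469,-0.198,0.14),np.radians(20.5)))
```

```text
(array([-0.0288, -0.0575,  0.1008]), array([-0.0013, -0.006 ,  0.0938]))
```

```bash
python3 -m handwheel '[-0.014,-0.029,0.050,0,0,0.047,-0.029,-0.0575,0.1,0,0,0.094,-0.029,-0.0575,0.1,0,0,0.094,-0.029,-0.0575,0.1,0,0,0.094,-0.029,-0.0575,0.1,0,0,0.094,-0.029,-0.0575,0.1,0,0,0.094]'
python3 - <<'E'
from h import *
img,c,s=wshot();save(img,'w2.png');print(s["tcp_pos"].round(4),s["tool_rot"].round(4))
np.savez('w2.npz',img=img,tcp=s["tcp_pos"],R=s["tool_rot"],T=c["T"])
a=rect(img,c,(0.539,-0.172),np.radians(20.5),0.06,0.03,0.0001)
save(a,'r2.png')
g=cv2.cvtColor(a,cv2.COLOR_RGB2GRAY)
m=(g<90).astype(np.uint8);n,l,st,ce=cv2.connectedComponentsWithStats(m);print(st[1:][st[1:,4]>500],ce[1:][st[1:,4]>500])
E
```

```text
clock: 1.93
tcp_pos: [0.4655, -0.207, 0.1416]
tool_rot: [[0.939, 0.344, 0.003], [0.344, -0.939, -0.002], [0.003, 0.003, -1.0]]
contact_force: [0.6, -1.6, 0.2]
finger_gap: 1.003
gripper_force: 0.0
[ 0.4655 -0.207   0.1416] [[ 0.9388  0.3444  0.0035]
 [ 0.3444 -0.9388 -0.0021]
 [ 0.0025  0.0031 -1.    ]]
[[289 326 120  19 974]] [[352.59445585 329.87268994]]
```

View pics/r2.png

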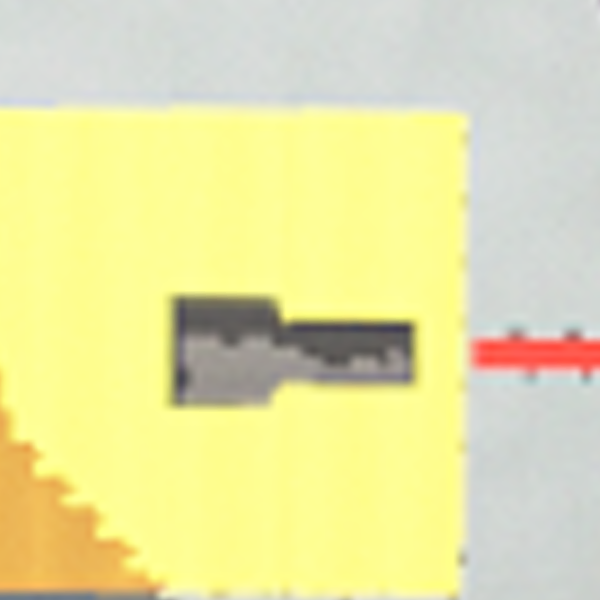

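The rectified crop shows the keyhole clearly: the square spans columns 172–275 and rows 297–405, the slot runs to column 413, and the red home mark is on +x. Next I fit it to subpixel accuracy and plan the look above the block.

```bash
cat >> h.py <<'E'
from scipy.optimize import minimize
def fithole(img,c,guess,yaw0):
    "keyhole axis and yaw: dark/grey hole against the saturated plate, z=0.06"
    a=rect(img,c,guess,yaw0,0.06,0.026,0.0002).astype(float)
    sat=np.clip((a[...,:2].mean(-1)-a[...,2]-10)/60,0,1)          # 1 on the plate, 0 in the hole
    n=a.shape[0];g=((np.arange(n)+.5)*.2-26);X,Y=np.meshgrid(g,-g)
    w=(abs(X-5)<14)&(abs(Y)<10)
    def model(p):
        x,y,t,s=p;u=((X-x)*np.cos(t)+(Y-y)*np.sin(t))/s;v=(-(X-x)*np.sin(t)+(Y-y)*np.cos(t))/s
        d=lambda x0,x1,h:np.minimum(np.minimum(u-x0,x1-u),h-abs(v))
        return 1/(1+np.exp(np.maximum(d(-5.5,5.5,5.5),d(0,19.5,3.5))/.3))
    f=lambda p:(((model(p)-sat)**2)[w]).mean()
    r=min((minimize(f,[x,y,0,.98],method='Nelder-Mead',options=dict(initial_simplex=np.array([[x,y,0,.98],[x+2,y,0,.98],[x,y+2,0,.98],[x,y,.05,.98],[x,y,0,1.02]]))) for x in(-2,2) for y in(-2,2)),key=lambda r:r.fun)
    x,y,t,sc=r.x;cy,sy=np.cos(yaw0),np.sin(yaw0)
    return np.array([guess[0]+(cy*x-sy*y)/1e3,guess[1]+(sy*x+cy*y)/1e3]),np.degrees(yaw0+t),sc,r.fun
E
python3 - <<'E'
from h import *
d=np.load('w2.npz');c=env.camera_params("wrist");c["T"]=d["T"]
cy,sy=np.cos(np.radians(20.5)),np.sin(np.radians(20.5))
g=(0.539+(cy*-7.3-sy*-5.2)/1e3,-0.172+(sy*-7.3+cy*-5.2)/1e3);print(g)
r=fithole(d["img"],c,g,np.radians(20));print(r)
img,c,s=wshot();print(s["tcp_pos"].round(4),fithole(img,c,g,np.radians(20)))
print(move_to((0.44,0.148,0.17),np.radians(-6)))
E
```

```text
(np.float64(0.5339833714010359), np.float64(-0.17942720926728575))
(array([ 0.53397015, -0.17940626]), np.float64(19.939550459063124), np.float64(0.9268348153313766), np.float64(0.010117948068813404))
[ 0.4664 -0.2075  0.1427] (array([ 0.5338512 , -0.17935942]), np.float64(19.195778085845184), np.float64(0.9237242861628242), np.float64(0.011357576273237871))
(array([ 0.0976, -0.343 , -0.0283]), array([ 0.0039, -0.0052,  0.456 ]))
```

```bash
python3 -m handwheel '[0.02,-0.03,-0.029,0,0,0.05,0.0976,-0.343,-0.0285,0.004,-0.005,0.456,0.0976,-0.343,-0.0285,0.004,-0.005,0.456,0.0976,-0.343,-0.0285,0.004,-0.005,0.456,0.0976,-0.343,-0.0285,0.004,-0.005,0.456,0.0976,-0.343,-0.0285,0.004,-0.005,0.456,0.0976,-0.343,-0.0285,0.004,-0.005,0.456,0.0976,-0.343,-0.0285,0.004,-0.005,0.456,0.0976,-0.343,-0.0285,0.004,-0.005,0.456,0.0976,-0.343,-0.0285,0.004,-0.005,0.456]'
python3 -m handwheel '[0,0,0,0,0,0,0,0,0,0,0,0,0,0,0,0,0,0,0,0,0,0,0,0]'
python3 - <<'E'
from h import *
img,c,s=wshot();save(img,'w3.png');np.savez('w3.npz',img=img,tcp=s["tcp_pos"],R=s["tool_rot"],T=c["T"])
print(s["q"].round(1))
yaw=np.radians(-6)
a=rect(img,c,(0.514,0.143),yaw,0.036,0.05,0.00025);b=rect(img,c,(0.514,0.143),yaw,0.084,0.05,0.00025)
save(np.hstack([a,b]),'r3.png')
E
```

```text
clock: 2.87
tcp_pos: [0.4386, 0.1555, 0.1712]
tool_rot: [[0.995, -0.098, -0.0], [-0.098, -0.995, 0.007], [-0.001, -0.007, -1.0]]
contact_force: [0.5, -0.8, 0.5]
finger_gap: 0.999
gripper_force: 0.0
clock: 3.2
tcp_pos: [0.4381, 0.1486, 0.1683]
tool_rot: [[0.994, -0.107, -0.004], [-0.107, -0.994, 0.003], [-0.005, -0.003, -1.0]]
contact_force: [0.2, -0.1, 0.2]
finger_gap: 0.998
gripper_force: 0.0
[ 11.9 -16.5 119.2   0.2  77.5 108. ]
```

View pics/r3.png

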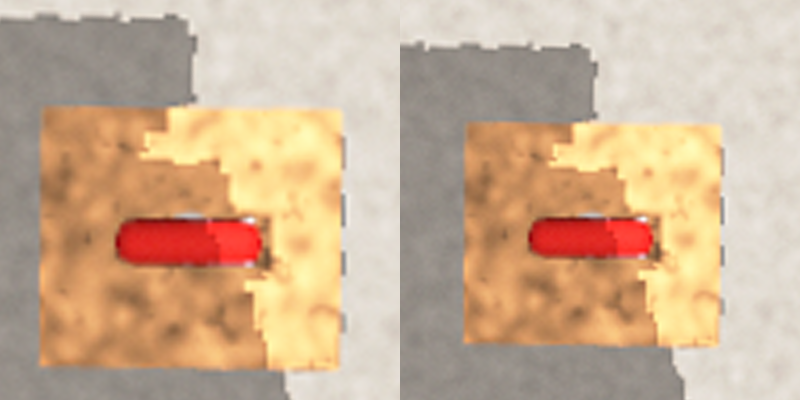

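The key in the block is centred on it: the bow spans columns 528–655 and row 237 in the z=0.084 half, and it measures 31.7 mm long, so this is the 32 mm small key. The block measures 75×65 mm. Its axis is at (0.5108, 0.1339), yaw about −6°.

Run:
```python
from h import *
print(move_to((0.5108,0.1339,0.13),np.radians(-6.2)),move_to((0.5108,0.1339,0.0495),np.radians(-6.2)))
```

```text
(array([0.0742, 0.0069, 0.0377]), array([-0.0027,  0.0051,  0.0012])) (array([0.0746, 0.0071, 0.1182]), array([-0.0027,  0.0051,  0.0012]))
```

```bash
python3 -m handwheel '[0.037,0.0035,0.019,-0.0027,0.005,0.001,0.0742,0.0069,0.0377,-0.0027,0.005,0.001,0.0742,0.0069,0.0377,-0.0027,0.005,0.001,0.0742,0.0069,0.0377,-0.0027,0.005,0.001,0.0744,0.007,0.055,-0.0027,0.005,0.001,0.0746,0.0071,0.075,-0.0027,0.005,0.001,0.0746,0.0071,0.095,-0.0027,0.005,0.001,0.0746,0.0071,0.11,-0.0027,0.005,0.001,0.0746,0.0071,0.118,-0.0027,0.005,0.001,0.0746,0.0071,0.118,-0.0027,0.005,0.001]' -0.2
python3 -m handwheel '[0,0,0,0,0,0,0,0,0,0,0,0,0,0,0,0,0,0,0,0,0,0,0,0]'
```

```text
clock: 4.08
tcp_pos: [0.5086, 0.135, 0.0485]
tool_rot: [[0.994, -0.106, -0.003], [-0.106, -0.994, -0.0], [-0.003, 0.0, -1.0]]
contact_force: [0.2, 0.2, -0.1]
finger_gap: 0.413
gripper_force: 0.0
clock: 4.42
tcp_pos: [0.511, 0.1357, 0.0507]
tool_rot: [[0.994, -0.105, 0.002], [-0.105, -0.994, 0.001], [0.002, -0.001, -1.0]]
contact_force: [-0.5, -0.1, -0.5]
finger_gap: 0.398
gripper_force: 0.0
```

```bash
python3 -m handwheel '[0,0,0,0,0,0,0,0,0,0,0,0,0,0,0,0,0,0,0,0,0,0,0,0,0,0,0,0,0,0,0,0,0,0,0,0,0,0,0,0,0,0,0,0,0,0,0,0]' -1 10
python3 -m handwheel '[0,0,0,0,0,0,0,0,0,0,0,0,0,0,0,0,0,0,0,0,0,0,0,0]' -1 25
python3 - <<'E'
from h import *
for i in range(4):
    img,c,s=wshot();print(s["tcp_pos"].round(4),s["contact_force"].round(2),s["finger_gap"])
E
```

```text
clock: 5.08
tcp_pos: [0.51, 0.1355, 0.0492]
tool_rot: [[0.994, -0.105, -0.001], [-0.105, -0.994, 0.0], [-0.001, -0.0, -1.0]]
contact_force: [-0.7, 0.7, -1.0]
finger_gap: 0.102
gripper_force: 10.0
clock: 5.42
tcp_pos: [0.51, 0.1355, 0.0492]
tool_rot: [[0.994, -0.105, -0.001], [-0.105, -0.994, 0.0], [-0.001, -0.0, -1.0]]
contact_force: [-0.3, -0.3, 0.3]
finger_gap: 0.101
gripper_force: 25.0
[0.51   0.1355 0.0492] [-0.32 -0.3   0.33] 0.10073236709408874
[0.51   0.1355 0.0493] [-0.13 -1.07 -0.46] 0.10459207716929868
[0.5101 0.1355 0.0493] [-0.94 -0.08  0.39] 0.10374464696502414
[0.51   0.1355 0.0493] [ 1.2  -0.09  0.01] 0.10683767149194612
```

```bash
python3 -m handwheel '[0,0,-0.004,0,0,0,0,0,-0.012,0,0,0,0,0,-0.02,0,0,0,0,0,-0.03,0,0,0,0,0,-0.045,0,0,0,0,0,-0.065,0,0,0,0,0,-0.085,0,0,0,0,0,-0.105,0,0,0,0,0,-0.115,0,0,0,0,0,-0.12,0,0,0]'
python3 - <<'E'
from h import *
# pre-insertion hover: key tip ~25 mm above the box
print(move_to((0.534,-0.179,0.185),np.radians(19.5)))
E
```

```text
clock: 6.45
tcp_pos: [0.5116, 0.1357, 0.1725]
tool_rot: [[0.994, -0.105, 0.004], [-0.105, -0.994, 0.001], [0.004, -0.001, -1.0]]
contact_force: [0.2, 0.3, -0.2]
finger_gap: 0.104
gripper_force: 25.0
(array([ 0.0554,  0.3106, -0.0127]), array([-4.000e-04, -4.200e-03, -4.455e-01]))
```

```bash
python3 -m handwheel '[0.003,0.015,0,0,0,-0.03,0.01,0.05,0,0,0,-0.1,0.018,0.09,0,0,0,-0.18,0.025,0.13,0.004,0,0,-0.24,0.033,0.17,0.01,0,0,-0.3,0.04,0.21,0.015,0,0,-0.36,0.047,0.25,0.018,0,0,-0.41,0.052,0.28,0.019,0,0,-0.435,0.0555,0.302,0.019,0,0,-0.446,0.0569,0.3101,0.019,0,0,-0.446]'
python3 -m handwheel '[0,0,0,0,0,0,0,0,0,0,0,0,0,0,0,0,0,0,0,0,0,0,0,0,0,0,0,0,0,0,0,0,0,0,0,0]'
python3 - <<'E'
from h import *
img,c,s=wshot();save(img[100:360,170:470].repeat(2,0).repeat(2,1),'w4.png');np.savez('w4.npz',img=img,tcp=s["tcp_pos"],R=s["tool_rot"],T=c["T"])
print(s["tcp_pos"].round(4),s["tool_rot"].round(4).tolist())
g=proj(np.array([[0.534,-0.179,.06]]),c);print(g)
print(fithole(img,c,(0.534,-0.179),np.radians(19.5)))
E
```

```text
clock: 7.28
tcp_pos: [0.5334, -0.1817, 0.1492]
tool_rot: [[0.944, 0.331, -0.002], [0.331, -0.944, 0.0], [-0.002, -0.001, -1.0]]
contact_force: [0.5, 1.2, -0.2]
finger_gap: 0.104
gripper_force: 25.0
clock: 7.78
tcp_pos: [0.5342, -0.1779, 0.1503]
tool_rot: [[0.942, 0.336, -0.001], [0.336, -0.942, 0.0], [-0.001, -0.0, -1.0]]
contact_force: [-0.1, 0.1, -0.7]
finger_gap: 0.105
gripper_force: 25.0
[ 0.5342 -0.1779  0.1503] [[0.942, 0.3356, -0.0006], [0.3356, -0.942, 0.0002], [-0.0005, -0.0003, -1.0]]
[[315.96343571 193.26074285]]
(array([ 0.53309871, -0.17966829]), np.float64(20.20769827369773), np.float64(0.9656022549006025), np.float64(0.03428860075867466))
```

View pics/w4.png

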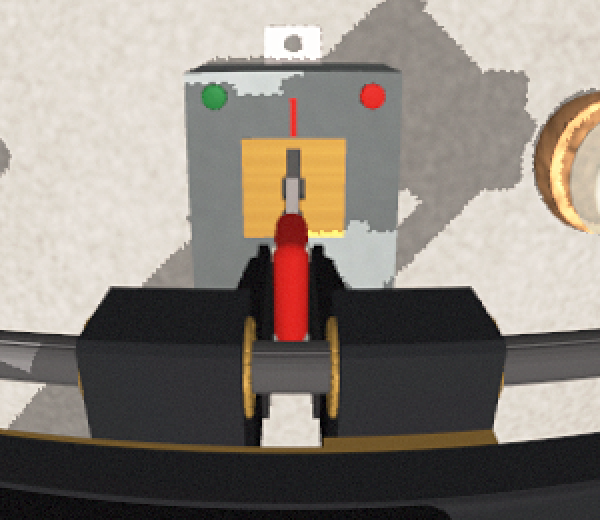

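Held key: the bit tip is at crop (291,182) and the bow at (290,215–340), with the bit pointing towards the camera (+x) as the slot does. The keyhole shows behind it at (293,150–198). I measure bit against slot in rectified crops.

Run:
```python
from h import *
d=np.load('w4.npz');c=env.camera_params("wrist");c["T"]=d["T"];img=d["img"];tcp=d["tcp"]
yaw=np.arctan2(d["R"][1,0],d["R"][0,0]);print(np.degrees(yaw))
a=rect(img,c,tcp,yaw,tcp[2]-.0413+.009,0.03,0.00015);b=rect(img,c,tcp,yaw,0.06,0.03,0.00015)
v=np.hstack([a,b]);
for k in range(0,800,40): v[-6:,k]=0
save(v,'r4.png')
```

```text
19.606335407359882
```

View pics/r4.png

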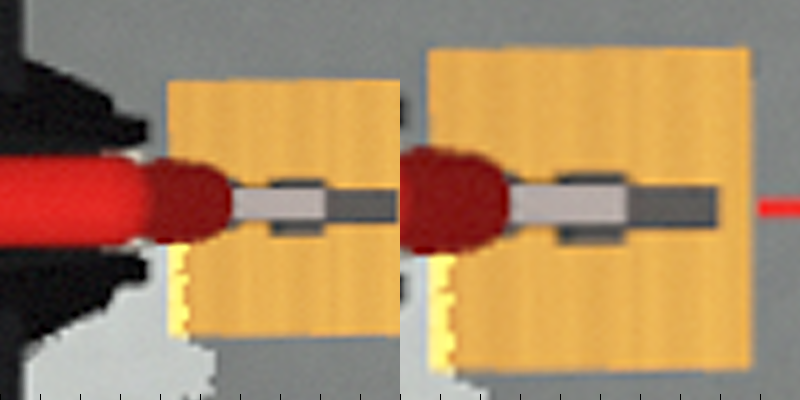

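Run:
```python
from h import *
d=np.load('w4.npz');c=env.camera_params("wrist");c["T"]=d["T"];img=d["img"];tcp=d["tcp"];R=d["R"]
def pk(x,y,z): return proj((tcp+R@np.array([x,y,0])+[0,0,-.0413+z])[None],c)[0].round(1)
for n,p in dict(bit_top=(.018,0,.009),bit_bot=(.018,0,0),bow_fr_top=(.016,0,.076),bow_back_top=(-.016,0,.076),bow_fr_bot=(.016,0,.042)).items(): print(n,pk(*p))
print(img[178:232,315].tolist())
```

```text
bit_top [314.8 189.5]
bit_bot [314.9 186.6]
bow_fr_top [314.6 224.3]
bow_back_top [314.6 275.7]
bow_fr_bot [314.7 205.4]
[[92, 90, 89], [95, 92, 91], [94, 91, 87], [95, 93, 90], [94, 93, 89], [93, 92, 88], [97, 93, 91], [93, 91, 87], [95, 89, 87], [95, 88, 85], [106, 100, 98], [163, 151, 148], [184, 173, 169], [182, 172, 166], [183, 172, 169], [180, 171, 165], [182, 171, 168], [181, 170, 166], [183, 174, 169], [181, 171, 166], [183, 171, 167], [180, 171, 167], [181, 170, 166], [181, 170, 165], [180, 169, 165], [182, 172, 167], [183, 170, 166], [178, 171, 166], [154, 129, 126], [122, 10, 2], [126, 18, 15], [128, 24, 23], [129, 25, 24], [126, 16, 17], [128, 18, 16], [127, 21, 18], [133, 26, 28], [128, 20, 21], [131, 24, 21], [129, 21, 20], [128, 20, 15], [131, 23, 24], [127, 20, 17], [147, 29, 25], [166, 31, 27], [183, 25, 23], [204, 33, 31], [209, 32, 26], [217, 38, 34], [219, 41, 34], [221, 37, 31], [224, 38, 33], [225, 39, 32], [227, 44, 36]]
```

```bash
python3 -m handwheel '[0,0.006,0.008,0,0,0,0,0.012,0.02,0,0,0,0,0.012,0.03,0,0,0,0,0.012,0.035,0,0,0,0,0.012,0.035,0,0,0,0,0.012,0.035,0,0,0,0,0.012,0.035,0,0,0,0,0.012,0.035,0,0,0,0,0.012,0.035,0,0,0]'
python3 - <<'E'
from h import *
img,c,s=wshot();np.savez('w5.npz',img=img,tcp=s["tcp_pos"],R=s["tool_rot"],T=c["T"]);tcp=s["tcp_pos"];R=s["tool_rot"]
def pk(x,y,z): return proj((tcp+R@np.array([x,y,0])+[0,0,-.0413+z])[None],c)[0].round(1)
for n,p in dict(bit_top=(.018,0,.009),bit_bot=(.018,0,0),bow_fr_top=(.016,0,.076),bow_fr_bot=(.016,0,.042)).items(): print(n,pk(*p))
print(img[178:212,315].tolist())
print([img[r,305:326].tolist() for r in (187,196)])
yaw=np.arctan2(R[1,0],R[0,0])
a=rect(img,c,tcp,yaw,tcp[2]-.0413+.009,0.03,0.00015);b=rect(img,c,tcp,yaw,0.06,0.03,0.00015)
save(np.hstack([a,b]),'r5.png')
E
```

```text
clock: 8.58
tcp_pos: [0.5386, -0.1903, 0.1159]
tool_rot: [[0.942, 0.334, 0.0], [0.334, -0.942, -0.0], [0.0, 0.001, -1.0]]
contact_force: [-0.7, -0.1, -0.6]
finger_gap: 0.104
gripper_force: 25.0
bit_top [314.9 189.6]
bit_bot [314.9 186.7]
bow_fr_top [314.7 224.2]
bow_fr_bot [314.8 205.4]
[[233, 176, 81], [231, 178, 83], [231, 177, 83], [233, 180, 84], [236, 182, 86], [236, 182, 85], [240, 188, 88], [227, 169, 86], [159, 127, 87], [89, 84, 87], [104, 98, 96], [169, 157, 155], [185, 176, 171], [182, 171, 167], [185, 173, 168], [186, 175, 170], [182, 172, 167], [186, 175, 170], [187, 176, 170], [182, 171, 166], [185, 173, 168], [182, 171, 167], [185, 174, 169], [181, 170, 164], [184, 173, 169], [183, 172, 167], [186, 175, 170], [179, 170, 166], [156, 131, 128], [126, 14, 13], [132, 27, 27], [128, 19, 20], [131, 26, 20], [131, 25, 22]]
[[[198, 152, 85], [235, 178, 83], [232, 176, 82], [231, 176, 82], [231, 176, 82], [233, 178, 86], [230, 173, 83], [194, 145, 77], [108, 94, 87], [87, 85, 89], [89, 84, 87], [89, 86, 88], [83, 82, 86], [80, 80, 88], [177, 136, 82], [222, 164, 79], [233, 178, 83], [232, 177, 82], [232, 177, 85], [233, 179, 87], [233, 179, 87]], [[179, 138, 85], [237, 180, 82], [233, 177, 84], [231, 177, 84], [232, 177, 82], [233, 179, 83], [227, 170, 76], [178, 130, 61], [181, 167, 162], [183, 172, 169], [187, 176, 170], [183, 172, 167], [184, 173, 170], [174, 167, 165], [177, 141, 101], [218, 159, 71], [234, 177, 83], [233, 178, 85], [234, 178, 85], [233, 179, 85], [234, 179, 85]]]
```

View pics/r5.png

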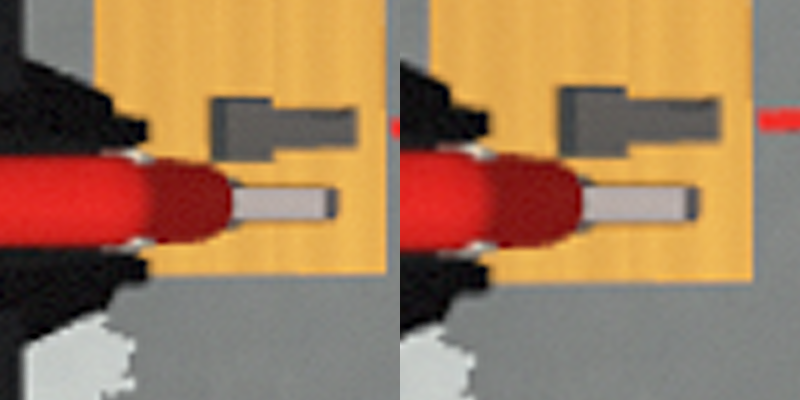

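The crop now shows the bit against the plate, with its top edge at column 325 and dark end face to column 337. So the key sits about +0.65 mm in x and +0.5 mm in y from the tool axis. The keyhole is unobstructed at (558–718, 87–160), so I fit it.

Run:
```python
from h import *
d=np.load('w5.npz');c=env.camera_params("wrist");c["T"]=d["T"];tcp=d["tcp"];R=d["R"]
print(tcp.round(4),np.degrees(np.arctan2(R[1,0],R[0,0])))
for y in (18.5,20,21):
    p,yaw,sc,f=fithole(d["img"],c,(0.5335,-0.1795),np.radians(y));print(p.round(5),yaw,sc,f,"tool mm",(R.T@np.r_[p-tcp[:2],0]*1e3).round(2))
for s in env.state()["tcp_pos"],: print(s.round(4))
```

```text
[ 0.5386 -0.1903  0.1159] 19.530957752083207
[ 0.53382 -0.17955] 20.13043677142555 0.942021823176824 0.01453047074456228 tool mm [-8.700e-01 -1.173e+01 -1.000e-02]
[ 0.53382 -0.17955] 20.12482315250678 0.9420005214087863 0.012939338089286694 tool mm [-8.700e-01 -1.173e+01 -1.000e-02]
[ 0.53382 -0.17955] 20.127233117075722 0.942083376764771 0.012806673401537036 tool mm [-8.700e-01 -1.173e+01 -1.000e-02]
[ 0.5385 -0.1903  0.1159]
```

```bash
python3 -m handwheel '[-0.001,-0.006,0,0,0,-0.005,-0.0018,-0.0123,0.004,0,0,-0.01,-0.0018,-0.0123,0.008,0,0,-0.01,-0.0018,-0.0123,0.011,0,0,-0.01,-0.0018,-0.0123,0.011,0,0,-0.01,-0.0018,-0.0123,0.011,0,0,-0.01,-0.0018,-0.0123,0.011,0,0,-0.01,-0.0018,-0.0123,0.011,0,0,-0.01,-0.0018,-0.0123,0.011,0,0,-0.01,-0.0018,-0.0123,0.011,0,0,-0.01]'
python3 - <<'E'
from h import *
s=env.state();print(s["contact_force"].round(2),s["wrist_torque"].round(3))
img,c,s=wshot();np.savez('w6.npz',img=img,tcp=s["tcp_pos"],R=s["tool_rot"],T=c["T"])
R=s["tool_rot"];tcp=s["tcp_pos"];print(tcp.round(4))
print(img[174:192,315:318].mean(1).round().tolist()); 
for r in (180,183,186,196): print(r,img[r,304:328].sum(-1).tolist())
def pr(x,y,z): return proj((tcp+R@np.array([x,y,0])+[0,0,z-tcp[2]])[None],c)[0].round(1)
print(pr(.018,0,tcp[2]-.0323),pr(.0195-.0012,.0005,.06))
E
```

```text
clock: 9.47
tcp_pos: [0.5325, -0.1793, 0.1044]
tool_rot: [[0.939, 0.344, -0.0], [0.344, -0.939, 0.0], [-0.0, -0.0, -1.0]]
contact_force: [0.3, -0.4, -0.5]
finger_gap: 0.104
gripper_force: 25.0
[ 0.34 -0.4  -0.47] [ 0.005 -0.022  0.019]
[ 0.5325 -0.1793  0.1044]
[[238.0, 46.0, 40.0], [232.0, 58.0, 55.0], [184.0, 92.0, 88.0], [182.0, 153.0, 109.0], [225.0, 171.0, 91.0], [233.0, 177.0, 81.0], [231.0, 177.0, 84.0], [233.0, 178.0, 84.0], [243.0, 186.0, 85.0], [147.0, 119.0, 89.0], [89.0, 88.0, 88.0], [96.0, 91.0, 90.0], [95.0, 90.0, 87.0], [95.0, 89.0, 87.0], [106.0, 99.0, 96.0], [167.0, 158.0, 154.0], [188.0, 176.0, 172.0], [184.0, 172.0, 168.0]]
180 [485, 487, 486, 487, 480, 481, 483, 486, 490, 494, 485, 489, 494, 494, 490, 492, 489, 489, 494, 493, 489, 493, 488, 492]
183 [504, 497, 498, 495, 501, 502, 504, 485, 335, 358, 356, 350, 357, 360, 358, 349, 403, 477, 511, 502, 501, 500, 501, 502]
186 [503, 508, 503, 504, 505, 506, 509, 490, 230, 266, 274, 278, 268, 271, 278, 228, 360, 476, 511, 510, 511, 503, 508, 504]
196 [500, 496, 499, 506, 503, 502, 508, 483, 194, 495, 532, 525, 535, 525, 514, 301, 340, 468, 509, 507, 501, 504, 507, 503]
[314.9 189.5] [315.5 185.3]
```

The bit is centred in the slot to about 0.2 mm, and the gap at the bit end is about 1.5 mm as intended. I descend slowly and watch the force.

```bash
python3 -m handwheel '[0,0,0.001,0,0,0,0,0,0.002,0,0,0,0,0,0.0027,0,0,0,0,0,0.0033,0,0,0,0,0,0.004,0,0,0,0,0,0.0045,0,0,0,0,0,0.005,0,0,0,0,0,0.005,0,0,0,0,0,0.005,0,0,0]'; python3 -c "
from h import *
s=env.state();print(s['contact_force'].round(2),s['wrist_torque'].round(3),s['tcp_pos'].round(4))"
```

```text
clock: 10.27
tcp_pos: [0.5323, -0.1792, 0.0992]
tool_rot: [[0.939, 0.344, -0.001], [0.344, -0.939, 0.0], [-0.001, -0.0, -1.0]]
contact_force: [-0.4, 0.4, -0.5]
finger_gap: 0.105
gripper_force: 25.0
[-0.36  0.36 -0.54] [-0.03   0.022  0.045] [ 0.5323 -0.1792  0.0992]
```

```bash
python3 -m handwheel '[0,0,0.001,0,0,0,0,0,0.002,0,0,0,0,0,0.003,0,0,0,0,0,0.004,0,0,0,0,0,0.005,0,0,0,0,0,0.006,0,0,0,0,0,0.006,0,0,0,0,0,0.006,0,0,0]'; python3 -c "
from h import *
s=env.state();print(s['contact_force'].round(2),s['wrist_torque'].round(3),s['tcp_pos'].round(4))"
```

```text
clock: 10.93
tcp_pos: [0.5323, -0.1792, 0.0931]
tool_rot: [[0.939, 0.344, -0.001], [0.344, -0.939, 0.0], [-0.001, -0.001, -1.0]]
contact_force: [0.5, 0.3, -0.3]
finger_gap: 0.104
gripper_force: 25.0
[ 0.51  0.28 -0.35] [ 0.003 -0.01   0.009] [ 0.5323 -0.1792  0.0931]
```

```bash
python3 -m handwheel '[0,0,0.0015,0,0,0,0,0,0.003,0,0,0,0,0,0.005,0,0,0,0,0,0.007,0,0,0,0,0,0.009,0,0,0,0,0,0.011,0,0,0,0,0,0.013,0,0,0,0,0,0.0145,0,0,0,0,0,0.0155,0,0,0,0,0,0.0155,0,0,0]'
python3 -m handwheel '[0,0,0.0005,0,0,0,0,0,0.001,0,0,0,0,0,0.0015,0,0,0,0,0,0.0015,0,0,0,0,0,0.0015,0,0,0]'; python3 -c "
from h import *
s=env.state();print(s['contact_force'].round(2),s['wrist_torque'].round(3),s['tcp_pos'].round(4))"
```

```text
clock: 11.77
tcp_pos: [0.5321, -0.1791, 0.0774]
tool_rot: [[0.939, 0.344, -0.001], [0.344, -0.939, 0.0], [-0.001, -0.001, -1.0]]
contact_force: [-0.1, -0.3, 0.8]
finger_gap: 0.107
gripper_force: 25.0
clock: 12.18
tcp_pos: [0.5323, -0.1792, 0.0763]
tool_rot: [[0.939, 0.344, -0.001], [0.344, -0.939, 0.0], [-0.001, -0.0, -1.0]]
contact_force: [0.4, -0.5, -0.0]
finger_gap: 0.098
gripper_force: 25.0
[ 0.41 -0.54 -0.01] [ 0.03   0.015 -0.001] [ 0.5323 -0.1792  0.0763]
```

```bash
for i in 1 2 3; do python3 -m handwheel '[0,0,0.0003,0,0,0,0,0,0.0006,0,0,0,0,0,0.0006,0,0,0,0,0,0.0006,0,0,0]' | egrep 'tcp|contact'; done
```

```text
tcp_pos: [0.5323, -0.1792, 0.0756]
contact_force: [0.1, 0.1, -0.4]
tcp_pos: [0.5324, -0.1792, 0.0752]
contact_force: [0.2, 0.2, 1.0]
tcp_pos: [0.5326, -0.1793, 0.0752]
contact_force: [-2.6, 0.8, 5.5]
```

```bash
python3 -m handwheel '[0,0,-0.0004,0,0,0,0,0,-0.0004,0,0,0]' -1 40 | grep contact
python3 -m handwheel '[0,0,0,0,0,0.04,0,0,0,0,0,0.1,0,0,0,0,0,0.16,0,0,0,0,0,0.22,0,0,0,0,0,0.28,0,0,0,0,0,0.34,0,0,0,0,0,0.4,0,0,0,0,0,0.46,0,0,0,0,0,0.5,0,0,0,0,0,0.5]'; python3 -c "
from h import *
s=env.state();print(s['contact_force'].round(2),s['wrist_torque'].round(3),s['tcp_pos'].round(4),s['q'].round(1)[5])"
```

```text
contact_force: [-0.8, 0.0, 4.4]
clock: 14.18
tcp_pos: [0.533, -0.1789, 0.0752]
tool_rot: [[0.989, -0.149, 0.001], [-0.149, -0.989, 0.001], [0.001, -0.001, -1.0]]
contact_force: [0.4, 0.9, 3.2]
finger_gap: 0.103
gripper_force: 40.0
[0.44 0.89 3.18] [ 0.432 -0.154  0.02 ] [ 0.533  -0.1789  0.0752] 74.5
```

```bash
cat > f.py <<'E'
from h import *
a=[]
for i in range(4):
    env.snapshot("wrist");s=env.state();a.append(np.r_[s['contact_force'],s['wrist_torque']*100])
R=s["tool_rot"];m=np.mean(a,0);print('F',m[:3].round(2),'M',(m[3:]/100).round(3),'Ftool',(R.T@m[:3]).round(2),'tcp',s['tcp_pos'].round(4),'yaw',np.degrees(np.arctan2(R[1,0],R[0,0])).round(2),'t',s['clock'].round(1))
E
python3 f.py
```

```text
Traceback (most recent call last):
  File "f.py", line 5, in <module>
    R=s["tool_rot"];m=np.mean(a,0);print('F',m[:3].round(2),'M',(m[3:]/100).round(3),'Ftool',(R.T@m[:3]).round(2),'tcp',s['tcp_pos'].round(4),'yaw',np.degrees(np.arctan2(R[1,0],R[0,0])).round(2),'t',s['clock'].round(1))
                                                                                                                                                                                                       ^^^^^^^^^^^^^^^^
AttributeError: 'float' object has no attribute 'round'
```

```bash
sed -i "s/s\['clock'\].round(1)/round(s['clock'],1)/" f.py; python3 f.py
```

```text
F [1.81 2.76 3.95] M [ 0.618 -0.423  0.007] Ftool [ 1.38 -3.   -3.95] tcp [ 0.5328 -0.1791  0.0752] yaw -8.54 t 14.6
```

```bash
cat >> f.py <<'E'
import sys
sys.exit(int(abs(m[5])>6 or np.hypot(m[0],m[1])>6))
E
python3 -m handwheel '[0.00015,-0.0004,-0.0002,0,0,0,0.00015,-0.0004,-0.0002,0,0,0,0.00015,-0.0004,-0.0002,0,0,0]' >/dev/null; python3 f.py &&
python3 -m handwheel '[0,-0.00003,0,0,0,0.04,0,-0.00005,0,0,0,0.08,0,-0.00005,0,0,0,0.08]' >/dev/null && python3 f.py &&
python3 -m handwheel '[0,-0.00002,0,0,0,0.03,0,-0.00004,0,0,0,0.06,0,-0.00004,0,0,0,0.06]' >/dev/null && python3 f.py &&
python3 -m handwheel '[0,-0.00002,0,0,0,0.03,0,-0.00004,0,0,0,0.06,0,-0.00004,0,0,0,0.06]' >/dev/null && python3 f.py
```

```text
F [2.42 1.59 4.22] M [ 0.515 -0.581  0.019] Ftool [ 2.16 -1.94 -4.22] tcp [ 0.5328 -0.1789  0.0752] yaw -8.55 t 15.0
F [2.94 1.93 3.61] M [ 0.428 -0.726 -0.006] Ftool [ 2.43 -2.54 -3.61] tcp [ 0.5328 -0.1789  0.0752] yaw -13.09 t 15.5
F [3.66 0.52 4.06] M [ 0.356 -0.826  0.027] Ftool [ 3.36 -1.54 -4.06] tcp [ 0.5327 -0.1788  0.0751] yaw -16.53 t 15.9
F [3.41 0.85 3.88] M [ 0.303 -0.931  0.039] Ftool [ 2.91 -1.96 -3.88] tcp [ 0.5328 -0.1788  0.0752] yaw -19.97 t 16.4
```

```bash
sed -i 's/abs(m\[5\])>6/abs(m[5])>7/' f.py
python3 -m handwheel '[0.0003,-0.0002,-0.0003,0,0,0,0.0003,-0.0002,-0.0003,0,0,0,0.0003,-0.0002,-0.0003,0,0,0]' >/dev/null; python3 f.py &&
python3 -m handwheel '[0.00002,-0.00003,0,0,0,0.03,0.00005,-0.00006,0,0,0,0.06,0.00005,-0.00006,0,0,0,0.06]' >/dev/null && python3 f.py &&
python3 -m handwheel '[0.00002,-0.00003,0,0,0,0.03,0.00005,-0.00006,0,0,0,0.06,0.00005,-0.00006,0,0,0,0.06]' >/dev/null && python3 f.py &&
python3 -m handwheel '[0.00002,-0.00003,0,0,0,0.03,0.00005,-0.00006,0,0,0,0.06,0.00005,-0.00006,0,0,0,0.06]' >/dev/null && python3 f.py
```

```text
F [3.58 0.1  2.77] M [ 0.143 -0.902  0.001] Ftool [ 3.33 -1.31 -2.77] tcp [ 0.5328 -0.1787  0.0752] yaw -20.01 t 16.8
F [3.56 0.22 3.08] M [ 0.158 -0.784  0.016] Ftool [ 3.18 -1.62 -3.08] tcp [ 0.5328 -0.1785  0.0752] yaw -23.41 t 17.3
F [2.92 0.12 2.21] M [ 0.188 -0.769  0.018] Ftool [ 2.55 -1.43 -2.21] tcp [ 0.5329 -0.1785  0.0752] yaw -26.85 t 17.7
F [2.95 0.58 2.21] M [ 0.174 -0.726  0.033] Ftool [ 2.25 -1.98 -2.22] tcp [ 0.533  -0.1784  0.0752] yaw -30.28 t 18.2
```

```bash
python3 -m handwheel '[0.0001,-0.0001,0,0,0,0.03,0.0002,-0.0002,0,0,0,0.06,0.0002,-0.0002,0,0,0,0.06]' >/dev/null; python3 f.py &&
python3 -m handwheel '[0.00002,-0.00003,0,0,0,0.03,0.00005,-0.00006,0,0,0,0.06,0.00005,-0.00006,0,0,0,0.06]' >/dev/null && python3 f.py &&
python3 -m handwheel '[0.00002,-0.00003,0,0,0,0.03,0.00005,-0.00006,0,0,0,0.06,0.00005,-0.00006,0,0,0,0.06]' >/dev/null && python3 f.py &&
python3 -m handwheel '[0.00002,-0.00003,0,0,0,0.03,0.00005,-0.00006,0,0,0,0.06,0.00005,-0.00006,0,0,0,0.06]' >/dev/null && python3 f.py
```

```text
F [2.46 0.55 2.62] M [ 0.246 -0.586 -0.006] Ftool [ 1.74 -1.82 -2.62] tcp [ 0.5332 -0.1783  0.0752] yaw -33.72 t 18.6
F [2.34 0.51 2.37] M [ 0.244 -0.552  0.019] Ftool [ 1.56 -1.82 -2.37] tcp [ 0.5333 -0.1783  0.0752] yaw -37.16 t 19.1
F [2.06 0.46 1.82] M [ 0.248 -0.603  0.026] Ftool [ 1.26 -1.69 -1.82] tcp [ 0.5334 -0.1783  0.0752] yaw -40.59 t 19.5
F [2.59 1.1  1.75] M [ 0.26  -0.652  0.025] Ftool [ 1.09 -2.59 -1.75] tcp [ 0.5335 -0.1783  0.0752] yaw -44.03 t 20.0
```

```bash
python3 -m handwheel '[0.0001,-0.0001,0,0,0,0.03,0.0002,-0.0002,0,0,0,0.06,0.0002,-0.0002,0,0,0,0.06]' >/dev/null; python3 f.py &&
python3 -m handwheel '[0.00002,-0.00003,0,0,0,0.03,0.00005,-0.00006,0,0,0,0.06,0.00005,-0.00006,0,0,0,0.06]' >/dev/null && python3 f.py &&
python3 -m handwheel '[0.00002,-0.00003,0,0,0,0.03,0.00005,-0.00006,0,0,0,0.06,0.00005,-0.00006,0,0,0,0.06]' >/dev/null && python3 f.py &&
python3 -m handwheel '[0.00002,-0.00003,0,0,0,0.03,0.00005,-0.00006,0,0,0,0.06,0.00005,-0.00006,0,0,0,0.06]' >/dev/null && python3 f.py
```

```text
F [2.85 1.04 0.89] M [ 0.376 -0.718  0.047] Ftool [ 1.16 -2.81 -0.89] tcp [ 0.5339 -0.1782  0.0752] yaw -47.47 t 20.4
F [ 4.67  2.29 -0.09] M [ 0.665 -1.144  0.072] Ftool [ 1.17 -5.07  0.1 ] tcp [ 0.5343 -0.178   0.0752] yaw -50.88 t 20.9
```

```bash
python3 -m handwheel '[0,0,0,0,0,0.02,0,0,0,0,0,0.03,0,0,0,0,0,0.03]' >/dev/null; python3 f.py
```

```text
F [ 5.39  2.49 -0.49] M [ 0.753 -1.309  0.078] Ftool [ 1.29 -5.79  0.5 ] tcp [ 0.5346 -0.1779  0.0753] yaw -52.6 t 21.3
```

```bash
python3 -m handwheel '[0,0,0.0001,0,0,0.02,0,0,0.0001,0,0,0.04,0,0,0.0001,0,0,0.04]' >/dev/null; python3 f.py;
python3 -m handwheel '[0,0,0,0,0,0.02,0,0,0,0,0,0.03,0,0,0,0,0,0.03]' >/dev/null; python3 f.py
```

```text
F [ 5.53  2.94 -0.4 ] M [ 0.859 -1.481  0.153] Ftool [ 0.77 -6.22  0.41] tcp [ 0.5348 -0.1778  0.0753] yaw -54.89 t 21.8
F [5.76 2.94 0.06] M [ 0.82  -1.442  0.182] Ftool [ 0.72 -6.42 -0.04] tcp [ 0.5348 -0.1779  0.0753] yaw -56.6 t 22.2
```

The stop is reached after about 70° of turn, and the key bears on it at about 0.15 N·m. Now I turn it back home.

```bash
python3 -m handwheel '[0,0,0,0,0,-0.05,0,0.0001,0,0,0,-0.13,-0.00005,0.0003,0,0,0,-0.22,-0.0001,0.0006,0,0,0,-0.32,-0.00015,0.0009,0,0,0,-0.42,-0.0002,0.0012,0,0,0,-0.52,-0.00022,0.0014,0,0,0,-0.62,-0.00025,0.0015,0,0,0,-0.7,-0.00025,0.0016,0,0,0,-0.75,-0.00025,0.0016,0,0,0,-0.75]' >/dev/null; python3 f.py
```

```text
F [2.07 1.2  2.32] M [ 0.281 -0.422  0.031] Ftool [ 1.73 -1.66 -2.33] tcp [ 0.5322 -0.1791  0.0752] yaw -13.74 t 23.3
```

```bash
python3 -m handwheel '[0,0,0,0,0,-0.05,-0.00005,0.00005,0,0,0,-0.14,-0.0001,0.0001,0,0,0,-0.24,-0.00015,0.0001,0,0,0,-0.34,-0.00015,0.00013,0,0,0,-0.44,-0.00015,0.00013,0,0,0,-0.52,-0.00015,0.00013,0,0,0,-0.57,-0.00015,0.00013,0,0,0,-0.59,-0.00015,0.00013,0,0,0,-0.59,-0.00015,0.00013,0,0,0,-0.59]' >/dev/null; python3 f.py
```

```text
F [-1.46 -1.12  4.01] M [-0.286  0.336 -0.005] Ftool [-1.76  0.55 -4.01] tcp [ 0.5319 -0.1794  0.0753] yaw 20.08 t 24.3
```

```bash
python3 -m handwheel '[-0.0001,0,-0.0005,0,0,0,-0.0001,0,-0.0015,0,0,0,-0.0001,0,-0.0025,0,0,0,-0.0001,0,-0.0025,0,0,0]' >/dev/null; python3 f.py && python3 -m handwheel '[0,0,-0.002,0,0,0,0,0,-0.004,0,0,0,0,0,-0.006,0,0,0,0,0,-0.008,0,0,0,0,0,-0.01,0,0,0,0,0,-0.01,0,0,0]' >/dev/null; python3 f.py
```

```text
F [ 0.15 -0.06 -0.73] M [ 0.007  0.01  -0.004] Ftool [0.12 0.11 0.73] tcp [ 0.5321 -0.1789  0.0775] yaw 20.1 t 24.8
F [ 0.02  0.18 -0.1 ] M [-0.     0.009  0.003] Ftool [ 0.08 -0.16  0.1 ] tcp [ 0.5321 -0.1791  0.0877] yaw 20.1 t 25.5
```

```bash
python3 -m handwheel '[0,0,-0.002,0,0,0,0,0,-0.005,0,0,0,0,0,-0.009,0,0,0,0,0,-0.013,0,0,0,0,0,-0.018,0,0,0,0,0,-0.026,0,0,0,0,0,-0.04,0,0,0,0,0,-0.056,0,0,0,0,0,-0.07,0,0,0,0,0,-0.08,0,0,0]' >/dev/null; python3 f.py; python3 -c "
from h import *
# grasp pose was TCP (0.510,0.1355,0.0493), yaw -6.05
print(move_to((0.510,0.1355,0.1675),np.radians(-6.05)))"
```

```text
F [ 0.17 -0.08  0.31] M [-0.023  0.009 -0.001] Ftool [ 0.13  0.14 -0.31] tcp [ 0.5323 -0.1792  0.168 ] yaw 20.1 t 26.6
(array([ 0.0872, -0.3032,  0.0005]), array([1.000e-04, 3.000e-04, 4.564e-01]))
```

```bash
python3 -m handwheel '[0.005,-0.015,0,0,0,0.03,0.015,-0.05,0,0,0,0.1,0.026,-0.09,0,0,0,0.18,0.037,-0.13,0,0,0,0.25,0.049,-0.17,0,0,0,0.31,0.06,-0.21,0,0,0,0.37,0.072,-0.25,0,0,0,0.42,0.08,-0.28,0,0,0,0.445,0.085,-0.297,0,0,0,0.456,0.087,-0.303,0,0,0,0.456]' >/dev/null
python3 -m handwheel '[0,0,0.01,0,0,0,0,0,0.03,0,0,0,0,0,0.05,0,0,0,0,0,0.058,0,0,0,0,0,0.058,0,0,0,0,0,0.058,0,0,0,0,0,0.058,0,0,0,0,0,0.058,0,0,0,0,0,0.058,0,0,0]'
python3 - <<'E'
from h import *
img,c,s=wshot();np.savez('w7.npz',img=img,tcp=s["tcp_pos"],R=s["tool_rot"],T=c["T"]);tcp=s["tcp_pos"];R=s["tool_rot"]
yaw=np.arctan2(R[1,0],R[0,0]);print(tcp.round(4),np.degrees(yaw))
a=rect(img,c,tcp,yaw,tcp[2]-.0413+.009,0.04,0.0002);b=rect(img,c,tcp,yaw,0.036,0.04,0.0002)
save(np.hstack([a,b]),'r7.png')
E
```

```text
clock: 28.15
tcp_pos: [0.5108, 0.1352, 0.1112]
tool_rot: [[0.994, -0.105, 0.002], [-0.105, -0.994, 0.0], [0.002, -0.001, -1.0]]
contact_force: [-0.1, -0.3, -0.5]
finger_gap: 0.105
gripper_force: 40.0
[0.5108 0.1352 0.1112] -6.041525859299275
```

View pics/r7.png

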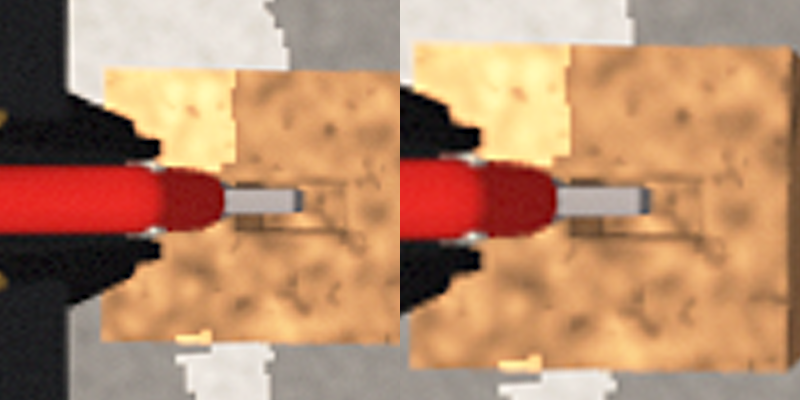

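In the last crop the block's pocket ends at column 703 with its centre at row 208. The key's bit end is at column 295 with its centre at row 200. So the key must shift about −0.4 mm in x and +1.4 mm in y (tool), then go down.

```bash
python3 f.py; python3 -c "
from h import *
print(move_to((0.51025,0.1338,0.0495),np.radians(-6.3)))"
```

```text
F [ 0.06  0.06 -0.22] M [0.067 0.034 0.003] Ftool [ 0.05 -0.07  0.22] tcp [0.51   0.1354 0.1101] yaw -6.02 t 28.4
(array([0.0004, 0.0015, 0.0606]), array([-0.0002,  0.0001,  0.0049]))
```

```bash
python3 -m handwheel '[0.0004,0.0015,0.002,0,0,0.005,0.0004,0.0015,0.006,0,0,0.005,0.0004,0.0015,0.012,0,0,0.005,0.0004,0.0015,0.018,0,0,0.005,0.0004,0.0015,0.022,0,0,0.005,0.0004,0.0015,0.025,0,0,0.005,0.0004,0.0015,0.028,0,0,0.005,0.0004,0.0015,0.031,0,0,0.005,0.0004,0.0015,0.034,0,0,0.005,0.0004,0.0015,0.036,0,0,0.005]' >/dev/null; python3 f.py &&
python3 -m handwheel '[0,0,0.002,0,0,0,0,0,0.004,0,0,0,0,0,0.007,0,0,0,0,0,0.01,0,0,0,0,0,0.013,0,0,0,0,0,0.016,0,0,0,0,0,0.019,0,0,0,0,0,0.021,0,0,0,0,0,0.022,0,0,0,0,0,0.022,0,0,0]' >/dev/null; python3 f.py
```

```text
F [-0.1  -0.33 -0.61] M [ 0.054  0.052 -0.046] Ftool [-0.06  0.34  0.61] tcp [0.5101 0.1338 0.0738] yaw -6.31 t 29.4
F [ 0.09  0.11 -0.36] M [0.018 0.03  0.005] Ftool [ 0.08 -0.12  0.36] tcp [0.5102 0.1338 0.052 ] yaw -6.31 t 30.5
```

Free so far, and the key is in the pocket. I push to the floor in small steps.

```bash
python3 -m handwheel '[0,0,0.0007,0,0,0,0,0,0.0014,0,0,0,0,0,0.002,0,0,0,0,0,0.002,0,0,0]' >/dev/null; python3 f.py && python3 -m handwheel '[0,0,0.0004,0,0,0,0,0,0.0007,0,0,0,0,0,0.0007,0,0,0]' >/dev/null; python3 f.py;  python3 -m handwheel '[0,0,0.0004,0,0,0,0,0,0.0007,0,0,0,0,0,0.0007,0,0,0]' >/dev/null; python3 f.py
```

```text
F [ 0.38  0.09 -0.14] M [ 0.057  0.043 -0.001] Ftool [ 0.37 -0.13  0.14] tcp [0.51   0.1338 0.0498] yaw -6.32 t 31.0
F [-0.4  -0.3   1.13] M [ 0.007  0.119 -0.008] Ftool [-0.37  0.34 -1.13] tcp [0.5101 0.1338 0.0493] yaw -6.31 t 31.4
F [-2.04 -0.1   5.6 ] M [-0.035  0.495 -0.008] Ftool [-2.01  0.33 -5.6 ] tcp [0.5103 0.1338 0.0492] yaw -6.31 t 31.9
```

```bash
python3 -m handwheel '[0,0,-0.0005,0,0,0,0,0,-0.0005,0,0,0,0,0,-0.0005,0,0,0]' -1 8 | grep -E 'cont|grip'
python3 -m handwheel '[0,0,0,0,0,0,0,0,0,0,0,0,0,0,0,0,0,0,0,0,0,0,0,0,0,0,0,0,0,0,0,0,0,0,0,0]' -0.3 | egrep 'gap|gripper'
python3 -m handwheel '[0,0,-0.003,0,0,0,0,0,-0.008,0,0,0,0,0,-0.015,0,0,0,0,0,-0.025,0,0,0,0,0,-0.04,0,0,0,0,0,-0.06,0,0,0,0,0,-0.085,0,0,0,0,0,-0.11,0,0,0,-0.02,0,-0.12,0,0,0,-0.04,0,-0.12,0,0,0]' >/dev/null
python3 -m handwheel '[-0.035,0,0,0,0,0,-0.035,0,0,0,0,0,-0.035,0,0,0,0,0,-0.035,0,0,0,0,0,-0.035,0,0,0,0,0]' >/dev/null
python3 - <<'E'
from h import *
img,c,s=wshot();save(img,'w8.png');R=s["tool_rot"];yaw=np.radians(-6.3);print(s["tcp_pos"].round(4),s["clock"])
for z in (0.084,0.036):
    a=rect(img,c,(0.5102,0.1338),yaw,z,0.05,0.00025).astype(int)
    red=((a[...,0]>90)&(a[...,1]<70)&(a[...,2]<70)).astype(np.uint8)
    n,l,st,ce=cv2.connectedComponentsWithStats(red)
    for i in range(1,n):
        if st[i,4]>800: print('red',z,(st[i,:4]*.25).round(1),cv2.minAreaRect(np.argwhere(l==i)[:,::-1].astype(np.float32)))
E
```

```text
contact_force: [-0.5, -0.9, 4.8]
gripper_force: 8.0
finger_gap: 0.349
gripper_force: 0.0
[0.4366 0.142  0.1698] 33.9
red 0.084 [35.2 45.2 31.5  9.8] ((203.5, 200.0), (38.0, 125.0), 90.0)
red 0.036 [32.5 44.5 36.8 11.2] ((203.0, 200.0), (44.0, 146.0), 90.0)
```

The bow measures 31.5×9.8 mm at the seated height and sits centred and aligned in the block. The hand is clear, so I hand in.

```bash
python3 -c "
from plant import env
print(env.hand_in())"
```

```text
the job is handed in; nothing more can be done
None
```

I handed the job in at about 34 s: the key was inserted to the plug floor, turned about 70° clockwise onto its stop (about 0.15–0.18 N·m), turned home and withdrawn. It stands pushed to the pocket floor of the cork block with the gripper clear, and the highest force I read was about 7 N. The judge gave no verdict.

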